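Fit the captive cover plate under the rails of an instrument case

TASK

Pick up the loose metal cover plate by its black grip and fit it into the open grey instrument case: it is longer than the opening, so tilt it, tuck one end under the wide lip, let the other end down past the narrow thick lip, and lay it flat on the two inner ledges. Then slide it toward the narrow lip until you feel it press lightly on the rubber buffer hidden under that lip (a push of about 10 N, kept for half a second; never forced), and let go so that it stays lying flat, grip up, with its ends under both lips. Lower it gently throughout, and leave the small parts standing around where they are.

Things in the scene. Friction and masses are not known exactly. Their poses are not given: they have to be found in the camera images.
- case: Open-topped grey instrument case, 212 (x) x 116 (y) x 80 mm high, fixed to the bench. Origin: centre of its underside, on the bench; z up; x points from the wide-lip end (nearer the robot) to the narrow-lip end. Inside: x -102..+102, y -54..+54 mm. Top opening: x -70..+80 mm over the whole inner y; rim at z = 80.
- wide_lip (a point): Middle of the lower inner edge of the wide lip, at case (-70, 0, 68) mm. The lip covers x -102..-70, z 68..80 mm; the slot between it and the ledge is 18 mm high and 32 mm deep. A plate tilt of about 18 deg (12 to 22) suits the entry. Axes as the case.
- narrow_lip (a point): Middle of the lower inner edge of the narrow thick lip, at case (+80, 0, 58) mm. The lip covers x +80..+102, z 58..80 mm; the slot between it and the ledge is 8 mm high. For the plate's end to pass down beside it, the plate's centre must be at case x -15 to -7 mm. Axes as the case.
- ledges (a point): Point midway between the two ledges at the height of their tops, case (0, 0, 50) mm. The level ledges run across both ends, x -102..-62 and x +66..+102 mm; between them is an open well with a circuit board at the bottom (up to z = 30 mm).
- stop_rail: Small dark strip with two screws outside on the narrow-lip end wall, at case (+107, 0, +54) mm, axes as the case. It carries a rubber buffer inside, under the narrow lip at plate height, 90 mm wide. Its setting cannot be seen or read: its face is anywhere from case x = +86 to +96 mm. It yields like a spring, about 5 N per mm, 6 mm at most; stay under 18 N.
- plate: Loose flat bare-metal cover plate, 174 (x) x 100 (y) x 4 mm, about 0.3 kg, alike end for end, with an upright black block grip in the middle. Origin: centre of its underside; x along its length, z up (toward the grip).
- plate_centre (a point): Middle of the plate, half-way through its thickness (2 mm above its underside). When fitted: case z = 52 mm, case x between -1 and +9 mm according to the buffer's setting.
- plate_grip (a point): Point to grasp on the black grip, 32 mm above the plate's underside. The grip is 14 mm thick (along the plate's x), 56 mm wide (y), and stands from 4 to 49 mm above the underside; pinch it across its 14 mm, along the plate's x. Axes as plate.
- plate_end_a (a point): Middle of the plate's end edge at plate x = +87 mm, half-way through the thickness.
- plate_end_b (a point): Middle of the plate's other end edge at plate x = -87 mm, half-way through the thickness.
- marker_black: Bystander: marker with black cap, 122 mm long, 17 mm high, lying. Origin under its centre. Leave alone.
- trafo: Bystander: small transformer, 26x30x26 mm. Origin under its centre. Leave alone.
- heatsink: Bystander: small black finned heat sink, 24x32x18 mm. Origin under its centre. Leave alone.
- cap_big: Bystander: upright dark blue capacitor, 18 mm across, 32 mm high. Origin under its centre. Leave alone.

How it is judged:
By the outcome, as a careful person would: the job done as asked, in the order asked, and still so for the second after the job is handed in, with the robot touching nothing.
It also fails if it takes over 72 s, if anything falls off the work surface, if the arm or the gripper's body presses on something with over 40 N, if the wrist force passes 120 N, or if a joint passes its speed limit or range.

ROBOT

A 6-joint arm with a two-finger parallel gripper is mounted at the origin on a cart in front of the work surface, level with it; the furniture and walls round the work are solid. World frame = base frame: x ahead of the robot, y to its left, z up, the work surface at z = 0. Lengths are in mm, angles in rad, forces in N, time in s.
With the tool pointing down it reaches from about 200 to 875 mm from the base axis. Payload 3.4 kg.
Tool frame: the origin (TCP) lies midway between the tips of the shut fingers; the grasp point (between the pads) lies 19 mm behind it; z points along the fingers, y is the line along which they close (so a half turn about z gives the same grasp; the last joint's range is limited). The gripper opens to 94 mm and grips with 3 to 60 N. Pads are 16 mm wide; open, the fingers measure 119 mm over their backs; the gripper's body (75 mm by 177 mm) begins 78 mm behind the grasp point.
Start: joints at [-1.42, 0.276, 1.505, -0, 1.361, -0.121], TCP at [154.366, -553.928, 205.493] pointing down, gripper open.
Joint ranges: [-2.89, 2.89], [-0.75, 2.08], [0.22, 2.7], [-1.18, 4.32], [0.11, 2.71], [-2.7, 2.7]. Speed limits (rad/s): [2.57, 2.57, 3.14, 3.14, 3.14, 3.14].

INTERFACE

Orientations are given as a rotation vector (axis times angle).
In Python, from station import get_obs, get_image, calibration, job_done gives the robot as it stands.
- The arm moves only by the tool play_rows, never from a script. Its arguments are lists of equal length, an entry for each row: "grip": the finger opening in cm, from 0 to 9.4; "xyz": the shift along the tool's x, y, z in cm, a list of three; "delta_rot": the turn, a rotation vector about the tool's x, y, z in rad, a list of three. A call has 1 to 8 rows; each row is the pose to reach, as a shift and turn from the pose commanded when the call began, along the tool's axes at that moment; what a row does not reach only later rows make up. A row lasts 1/8 s, in which the tool goes at most 62.5 mm and 10.7 degrees, less where a joint would pass 70% of its speed; a pose out of reach is approached as far as the arm can. A call with a gripper value outside its range is refused whole. The fingers move at their own pace and stop on an object; the grip force is fixed at half the most. Time passes only in rows, so rows that repeat a pose let the fingers close. It gives the time, the measured TCP pose, the force, the opening and the grip force at its end, in the units of the state.
- get_obs(): the state, without advancing time (a new reading comes with each control period).
- get_image(name): name is "side" or "top" or "wrist"; returns the picture (400x640x3 uint8, red, green, blue); there is no depth.
- calibration(name): a dict with "fx", "fy", "cx", "cy" (pixels), "view" (4x4, takes a point from world to camera coordinates). Camera axes: x right, y down, z forward; pixel columns grow to the right and rows downward; lengths in mm; the calibration is good to about 2 mm. The wrist camera is an equidistant fisheye: a pixel r from the principal point sees the ray r / f radians off the axis. A picture is of the moment at which its call begins: read the wrist's pose just before it. calibration takes no time and is no camera call; for the wrist camera it gives the pose at the moment of the call.
- job_done(): hands the job in; it is judged then, once.
The state is a dict: "clock": time; "joint_pos": joint angles; "dq": joint speeds; "joint_torque": joint torques, N m; "eef_pos": TCP position; "orientation": TCP orientation; "ft_force": force on the tool from outside, world axes, zero at the start; "wrist_torque": the same for the moment, N m; "finger_gap": finger opening in mm; "gripper_force": force on a finger pad.
Only numpy, scipy, OpenCV 4.12 (cv2) and the standard library are available. Lean on these libraries where they do the work, as an engineer would, in place of code of your own. Each camera call takes 0.05 s, during which the arm holds its last target. There are 200 camera calls.

## Working session

There is one attempt and no reset: what is moved stays moved. The work goes in short steps, Python scripts to look and compute and a tool call to move; the robot and the scene stay as the last step left them, time stands still between calls to the robot, and variables do not carry over. Pictures are saved under pics/ and viewed, at most 10 in all, crops included, and the job is handed in when it is done.

Besides the shell and the picture viewer there is one more tool, called by a JSON object that holds its "api" and its "payload", one argument or row to a line. play_rows: Moves the arm, as the interface text tells. Its arguments: {"type":"object","properties":{"grip":{"type":"array","items":{"type":"number"}},"xyz":{"type":"array","items":{"type":"array","items":{"type":"number"}}},"delta_rot":{"type":"array","items":{"type":"array","items":{"type":"number"}}}},"required":["grip","xyz","delta_rot"]}

```bash
mkdir -p pics; ls
python3 - <<'E'
from station import *
import cv2,numpy as np
o=get_obs();print(o['clock'],o['eef_pos'],o['orientation'],o['finger_gap'],o['ft_force'])
for n in ['top','side']:
    im=get_image(n);cv2.imwrite(f'pics/{n}0.png',im[:,:,::-1]);c=calibration(n);print(n,c['fx'],c['cx'],c['cy'],np.round(c['view'],3).tolist())
E
```

```text
pics
0.0 [ 154.27034065 -553.33767833  204.6378794 ] [-3.11088746e+00 -4.25310169e-01  6.07097794e-06] 93.5329465768982 [-0.69924734 -0.1510068   0.12707901]
top 415.8677959987182 320.35126523294997 198.2556674844393 [[0.123, -0.992, -0.003, -46.089], [-0.969, -0.119, -0.216, 525.677], [0.214, 0.029, -0.976, 801.475], [0.0, 0.0, 0.0, 1.0]]
side 514.8622431981277 324.4842560589864 198.11068979121447 [[0.102, 0.995, -0.01, -68.651], [0.418, -0.052, -0.907, -156.225], [-0.903, 0.088, -0.421, 1598.825], [0.0, 0.0, 0.0, 1.0]]
```

View pics/top0.png

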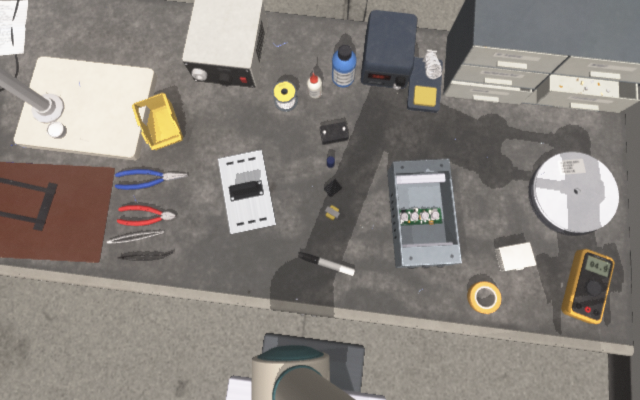

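View pics/side0.png

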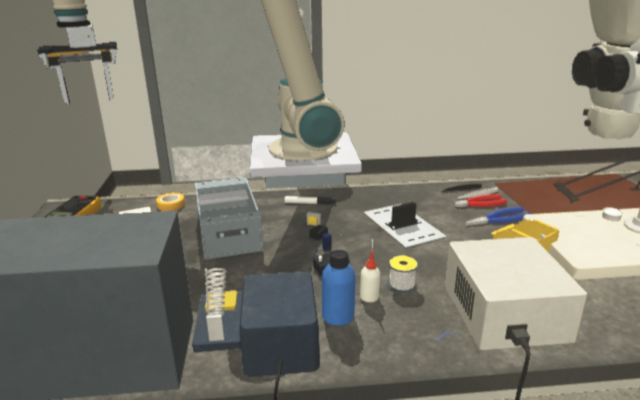

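Top view: plate at about (246,190) with its grip at (247,190). The case is at (427,212), with the wide lip toward the robot (bottom, ~252). The small parts lie between them at (333,130–265). Next I measure both outlines.

```bash
cat > h.py <<'E'
from station import *
import cv2,numpy as np
def ray(c,uv):
    V=np.array(c['view']);R=V[:3,:3];t=V[:3,3]
    d=R.T@np.array([(uv[0]-c['cx'])/c['fx'],(uv[1]-c['cy'])/c['fy'],1]);return -R.T@t,d
def onplane(c,uv,z):
    o,d=ray(c,uv);return o+d*(z-o[2])/d[2]
def proj(c,p):
    V=np.array(c['view']);q=V[:3,:3]@np.array(p)+V[:3,3]
    return np.array([c['cx']+c['fx']*q[0]/q[2],c['cy']+c['fy']*q[1]/q[2]])
E
python3 - <<'E'
from h import *
im=cv2.imread('pics/top0.png');c=calibration('top')
hsv=cv2.cvtColor(im,cv2.COLOR_BGR2HSV)
m=((hsv[...,2]>150)).astype(np.uint8);r=np.zeros_like(m);r[140:245,205:285]=1;m*=r
cn=max(cv2.findContours(m,0,1)[0],key=cv2.contourArea)
w=np.array([onplane(c,p[0],4)[:2] for p in cn]).astype(np.float32)
print('plate',cv2.minAreaRect(w),len(cn)); print(cv2.boxPoints(cv2.minAreaRect(w)).round(1).tolist())
g=((hsv[...,2]<60)).astype(np.uint8)
r[:]=0;r[175:205,222:270]=1;g*=r
cn=max(cv2.findContours(g,0,1)[0],key=cv2.contourArea)
w=np.array([onplane(c,p[0],49)[:2] for p in cn]).astype(np.float32);print('grip@49',cv2.minAreaRect(w))
crop=cv2.resize(im[145:280,380:475],None,fx=4.4,fy=4.4,interpolation=cv2.INTER_CUBIC)
crop2=cv2.resize(im[145:240,205:285],None,fx=4.4,fy=4.4,interpolation=cv2.INTER_CUBIC)
crop2=cv2.copyMakeBorder(crop2,0,crop.shape[0]-crop2.shape[0],0,0,0)
cv2.imwrite('pics/crop.png',np.hstack([crop,crop2]))
E
```

```text
plate ((536.5618896484375, 186.21090698242188), (176.02410888671875, 101.50273132324219), 19.004653930664062) 237
[[436.79998779296875, 205.5], [469.8999938964844, 109.5999984741211], [636.2999877929688, 166.89999389648438], [603.2000122070312, 262.8999938964844]]
grip@49 ((528.3141479492188, 176.69659423828125), (28.494340896606445, 63.907493591308594), 19.280168533325195)
```

View pics/crop.png

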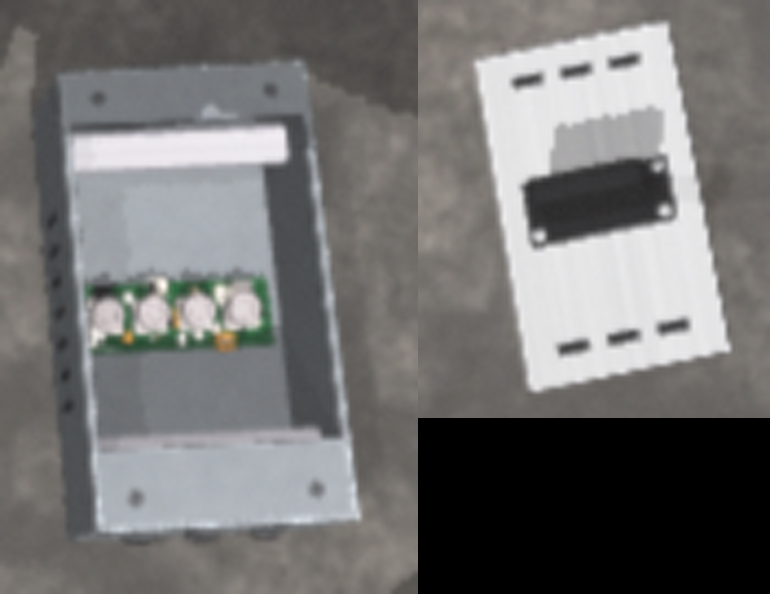

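Run:
```python
from h import *
c=calibration('top')
P=np.array([[58,74],[303,62],[357,520],[98,531]])/4.4+[380-.4,145-.4]
w=np.array([onplane(c,p,80)[:2] for p in P]);print(w.round(1))
for i in range(4):
    d=w[(i+1)%4]-w[i];print(np.linalg.norm(d).round(1),np.degrees(np.arctan2(d[1],d[0])).round(2))
print(w.mean(0))
# lips inner edges
for p,z in [((180,122),80),((215,438),80)]:
    print(onplane(c,np.array(p)/4.4+[379.6,144.6],z))
# side check
s=calibration('side')
k=w.mean(0)
for q in w: print(proj(s,[*q,80]).round(1))
print(proj(s,[536.5,186.2,4]),proj(s,[536.5,186.2,49]))
o=get_obs();from scipy.spatial.transform import Rotation as R
print(R.from_rotvec(o['orientation']).as_matrix().round(3))
w=calibration('wrist');print(np.round(w['view'],2).tolist(),w['fx'],w['cx'],w['cy'])
```

```text
[[ 617.2 -119.9]
 [ 636.9 -232.7]
 [ 428.4 -268.3]
 [ 409.6 -155.3]]
114.5 -80.08
211.6 -170.31
114.5 99.43
210.6 9.69
[ 523.0081508  -194.05386449]
[ 600.92703444 -177.88836999   80.        ]
[ 456.83366066 -203.73894752   80.        ]
[259.4 216.4]
[199.1 224.4]
[193.9 182.1]
[245.  176.5]
[402.45697542 223.11520078] [403.58487323 204.61585499]
[[ 0.963  0.268 -0.   ]
 [ 0.268 -0.963  0.002]
 [ 0.    -0.002 -1.   ]]
[[0.27, -0.96, -0.0, -574.11], [-0.94, -0.26, 0.23, -22.48], [-0.22, -0.06, -0.97, 389.75], [0.0, 0.0, 0.0, 1.0]] 309.70691628693146 321.5728325259672 199.87503810125682
```

{"api": "play_rows", "payload": {
  "grip": [9.4, 9.4, 9.4, 9.4, 9.4, 9.4, 9.4, 9.4],
  "xyz": [
    [7, -7.5, 0],
    [14, -15, 0],
    [21, -22.5, 1],
    [28, -30, 1.5],
    [35, -37.5, 2],
    [42, -45, 3],
    [49, -52.5, 4],
    [56.6, -61, 4.5]
  ],
  "delta_rot": [
    [0, 0, -0.18],
    [0, 0, -0.36],
    [0, 0, -0.54],
    [0, 0, -0.72],
    [0, 0, -0.9],
    [0, 0, -1.08],
    [0, 0, -1.26],
    [0, 0, -1.44]
  ]
}}

```text
clock: 1.1
eef_pos: [384.7, -108.8, 182.5]
orientation: [2.052, 2.378, 0.0]
ft_force: [1.1, -1.4, -0.5]
finger_gap: 93.7
gripper_force: 0.0
```

```bash
cat >> h.py <<'E'
from scipy.spatial.transform import Rotation as Ro
CASE=np.array([523.,-194.,0]);CY=9.75
PL=np.array([536.5,186.2,0]);PY=19.0
def tool(yaw,tilt=0):
    "tool y along yaw (deg), z down; tilt deg = +y end raised"
    y=np.radians(yaw);X=[-np.sin(y),np.cos(y),0];Y=[np.cos(y),np.sin(y),0]
    return Ro.from_matrix(np.array([X,Y,[0,0,-1]]).T)*Ro.from_euler('x',-tilt,degrees=True)
def go(p,r):
    o=get_obs();c=Ro.from_rotvec(o['orientation'])
    print('t',o['clock'],'pos',np.round(o['eef_pos'],1),'F',np.round(o['ft_force'],1),'gap',round(o['finger_gap'],1))
    print('xyz cm',np.round(c.inv().apply(np.array(p)-o['eef_pos'])/10,2),'rot',np.round((c.inv()*r).as_rotvec(),3))
E
python3 -c "
from h import *
go([536.5,186.2,150],tool(19))"
```

```text
t 1.1 pos [ 384.7 -108.8  182.5] F [ 1.1 -1.4 -0.5] gap 93.7
xyz cm [26.97 19.33  3.24] rot [ 0.     0.001 -0.185]
```

{"api": "play_rows", "payload": {
  "grip": [9.4, 9.4, 9.4, 9.4, 9.4, 9.4, 9.4, 9.4],
  "xyz": [
    [5, 3.5, 0.5],
    [10, 7, 1],
    [15, 10.5, 1.5],
    [20, 14, 2],
    [25, 18, 3],
    [27, 19.3, 3.2],
    [27, 19.3, 3.2],
    [27, 19.3, 3.2]
  ],
  "delta_rot": [
    [0, 0, -0.1],
    [0, 0, -0.185],
    [0, 0, -0.185],
    [0, 0, -0.185],
    [0, 0, -0.185],
    [0, 0, -0.185],
    [0, 0, -0.185],
    [0, 0, -0.185]
  ]
}}

```text
clock: 2.1
eef_pos: [536.6, 183.0, 150.3]
orientation: [-1.831, -2.552, 0.002]
ft_force: [0.2, -0.1, 0.3]
finger_gap: 94.3
gripper_force: 0.0
```

Run:
```python
from h import *
go([536.5,186.2,150],tool(19))
c=calibration('wrist');im=get_image('wrist');cv2.imwrite('pics/w1.png',im[:,:,::-1]);np.save('w1.npy',c)
```

```text
t 2.1 pos [536.6 183.  150.3] F [ 0.2 -0.1  0.3] gap 94.3
xyz cm [0.31 0.1  0.03] rot [-0.002  0.    -0.006]
```

View pics/w1.png

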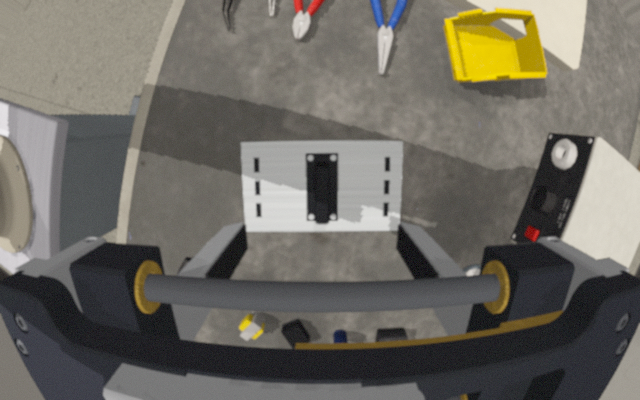

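The wrist view shows the plate's corners at about (242,142), (402,141), (402,231) and (243,233), with the grip at (322,187) between the open fingers. I'll refine the plate pose from these corners.

```bash
cat >> h.py <<'E'
def fray(c,uv):
    V=np.array(c['view']);R=V[:3,:3];t=V[:3,3]
    d=(np.array(uv)-[c['cx'],c['cy']])/[c['fx'],c['fy']];r=np.linalg.norm(d)
    v=np.array([*(d/r*np.sin(r)),np.cos(r)]);return -R.T@t,R.T@v
def fplane(c,uv,z):
    o,d=fray(c,uv);return (o+d*(z-o[2])/d[2])[:2]
E
python3 - <<'E'
from h import *
c=np.load('w1.npy',allow_pickle=True).item();im=cv2.imread('pics/w1.png')
h=cv2.cvtColor(im,cv2.COLOR_BGR2HSV);m=((h[...,2]>140)&(h[...,1]<40)).astype(np.uint8)
r=np.zeros_like(m);r[132:236,230:412]=1;m*=r
cn=max(cv2.findContours(m,0,1)[0],key=cv2.contourArea)
w=np.array([fplane(c,p[0],4) for p in cn],np.float32);print(cv2.minAreaRect(w))
for p in [(307,154),(337,154),(337,221),(307,221)]: print(fplane(c,p,49).round(1))
E
```

```text
((536.0718383789062, 186.10055541992188), (175.27859497070312, 100.71825408935547), 19.056665420532227)
[511.2 219.4]
[536.9 228.1]
[557.8 168.5]
[530.9 159.4]
```

{"api": "play_rows", "payload": {
  "grip": [9.4, 9.4, 9.4, 9.4, 9.4, 9.4, 9.4, 9.4],
  "xyz": [
    [0.3, 0.1, 2],
    [0.3, 0.1, 4.5],
    [0.3, 0.1, 7],
    [0.3, 0.1, 9.5],
    [0.3, 0.1, 11.5],
    [0.3, 0.1, 13],
    [0.3, 0.1, 13.5],
    [0.3, 0.1, 13.7]
  ],
  "delta_rot": [
    [-0.002, 0, -0.006],
    [-0.002, 0, -0.006],
    [-0.002, 0, -0.006],
    [-0.002, 0, -0.006],
    [-0.002, 0, -0.006],
    [-0.002, 0, -0.006],
    [-0.002, 0, -0.006],
    [-0.002, 0, -0.006]
  ]
}}

```text
clock: 3.15
eef_pos: [537.6, 186.7, 13.9]
orientation: [1.823, 2.556, 0.003]
ft_force: [-0.2, -0.7, -0.2]
finger_gap: 94.0
gripper_force: 0.0
```

{"api": "play_rows", "payload": {
  "grip": [6, 3, 1, 1, 0.5, 0.5, 0.5, 0.5],
  "xyz": [
    [0, 0, 0],
    [0, 0, 0],
    [0, 0, 0],
    [0, 0, 0],
    [0, 0, 0],
    [0, 0, 0],
    [0, 0, 0],
    [0, 0, 0]
  ],
  "delta_rot": [
    [0, 0, 0],
    [0, 0, 0],
    [0, 0, 0],
    [0, 0, 0],
    [0, 0, 0],
    [0, 0, 0],
    [0, 0, 0],
    [0, 0, 0]
  ]
}}

```text
clock: 4.15
eef_pos: [537.2, 186.9, 13.6]
orientation: [1.823, 2.557, 0.002]
ft_force: [-1.5, -1.1, 1.5]
finger_gap: 17.4
gripper_force: 0.3
```

```bash
python3 -c "
from h import *
go([536.2,186.1,13],tool(19))
print(get_obs()['gripper_force'],get_obs()['wrist_torque'])"
```

```text
t 4.15 pos [537.2 186.9  13.6] F [-1.5 -1.1  1.5] gap 17.4
xyz cm [-0.04 -0.12  0.06] rot [0.002 0.    0.   ]
0.25883509777486324 [-0.05943238  0.12414287 -0.02088407]
```

Still closing (17.4 mm); I'll finish the grip, then lift slowly.

{"api": "play_rows", "payload": {
  "grip": [0.5, 0.5, 0.5, 0.5, 0.5, 0.5, 0.5, 0.5],
  "xyz": [
    [0, 0, 0],
    [0, 0, 0],
    [0, 0, 0],
    [0, 0, 0],
    [0, 0, -0.5],
    [0, 0, -1.5],
    [0, 0, -3],
    [0, 0, -4]
  ],
  "delta_rot": [
    [0, 0, 0],
    [0, 0, 0],
    [0, 0, 0],
    [0, 0, 0],
    [0, 0, 0],
    [0, 0, 0],
    [0, 0, 0],
    [0, 0, 0]
  ]
}}

```text
clock: 5.15
eef_pos: [538.2, 187.1, 55.1]
orientation: [1.822, 2.556, 0.005]
ft_force: [0.5, 0.8, -3.5]
finger_gap: 13.6
gripper_force: 30.0
```

```bash
python3 -c "
from h import *
go([536.2,186.1,200],tool(19))
print(get_obs()['gripper_force'],get_obs()['wrist_torque'])
c=calibration('wrist');im=get_image('wrist');cv2.imwrite('pics/w2.png',im[:,:,::-1]);np.save('w2.npy',c)"
```

```text
t 5.15 pos [538.2 187.1  55.1] F [ 0.5  0.8 -3.5] gap 13.6
xyz cm [ -0.04  -0.16 -14.49] rot [0.004 0.    0.   ]
29.999328553676605 [-0.02973478 -0.12189008 -0.01022883]
```

View pics/w2.png

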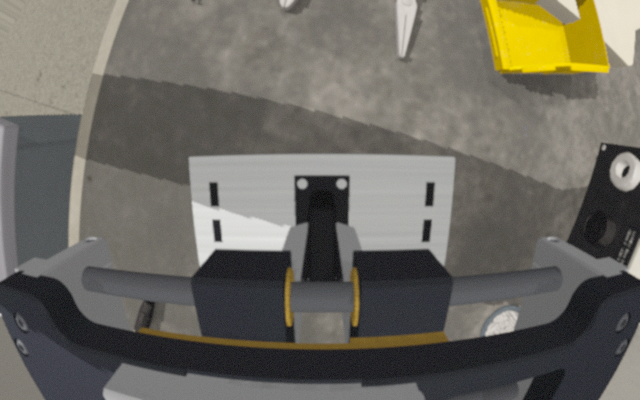

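The plate is held level, its far edge running from (190,157) to (455,157), and the force shows about 3 N of weight. Next I check how it sits in the grip and compute the hover pose over the case.

```bash
cat >> h.py <<'E'
OFF=0.0  # plate centre along tool y from TCP
def pose(xl,zl,th,y=0,h=13):
    "TCP world for left-bottom edge at case (xl,zl), tilt th deg"
    t=np.radians(th);c=np.cos(t);s=np.sin(t)
    x=xl+(87-OFF)*c-h*s;z=zl+(87-OFF)*s+h*c
    a=np.radians(CY);return CASE+[x*np.cos(a)-y*np.sin(a),x*np.sin(a)+y*np.cos(a),z],tool(CY,th)
E
python3 - <<'E'
from h import *
c=np.load('w2.npy',allow_pickle=True).item();o=get_obs()
r=Ro.from_rotvec(o['orientation'])
for p in [(190,157),(455,157),(295,177),(349,177)]:
    z=o['eef_pos'][2]+(-9 if p[1]<160 else 36)
    q=fplane(c,p,z);print(r.inv().apply([*(q-o['eef_pos'][:2]),0]).round(1))
go(*pose(-55,115,16))
E
```

```text
[ 50.  -83.9  -0.5]
[50.  86.3  0.5]
[ 43.1 -12.2  -0.1]
[43.  12.9  0.1]
t 5.2 pos [538.8 187.3  56.2] F [ 0.5 -0.  -2.4] gap 13.7
xyz cm [-35.94 -11.39  -9.57] rot [-0.272 -0.023  0.161]
```

{"api": "play_rows", "payload": {
  "grip": [0.5, 0.5, 0.5, 0.5, 0.5, 0.5, 0.5, 0.5],
  "xyz": [
    [0, 0, -3],
    [0, 0, -7],
    [-2, -0.5, -10.5],
    [-5, -1.5, -12],
    [-9, -3, -12],
    [-13, -4, -12],
    [-17, -5.5, -12],
    [-21, -6.5, -12]
  ],
  "delta_rot": [
    [0, 0, 0],
    [0, 0, 0],
    [0, 0, 0],
    [-0.05, 0, 0.03],
    [-0.1, -0.01, 0.06],
    [-0.15, -0.01, 0.1],
    [-0.2, -0.02, 0.13],
    [-0.25, -0.02, 0.16]
  ]
}}

```text
clock: 6.2
eef_pos: [543.0, -33.9, 173.7]
orientation: [1.91, 2.267, 0.289]
ft_force: [0.7, 0.1, -4.3]
finger_gap: 13.7
gripper_force: 30.0
```

```bash
python3 -c "
from h import *
go(*pose(-50,115,16))"
```

```text
t 6.2 pos [543.  -33.9 173.7] F [ 0.7  0.1 -4.3] gap 13.7
xyz cm [-15.44  -2.19   1.73] rot [-0.026 -0.     0.   ]
```

{"api": "play_rows", "payload": {
  "grip": [0.5, 0.5, 0.5, 0.5, 0.5, 0.5, 0.5, 0.5],
  "xyz": [
    [-4, -0.5, 0],
    [-8, -1, 0],
    [-12, -1.7, 0],
    [-14.5, -2.1, 0.5],
    [-15.4, -2.2, 1.3],
    [-15.4, -2.2, 1.7],
    [-15.4, -2.2, 1.7],
    [-15.4, -2.2, 1.7]
  ],
  "delta_rot": [
    [-0.026, 0, 0],
    [-0.026, 0, 0],
    [-0.026, 0, 0],
    [-0.026, 0, 0],
    [-0.026, 0, 0],
    [-0.026, 0, 0],
    [-0.026, 0, 0],
    [-0.026, 0, 0]
  ]
}}

```text
clock: 7.2
eef_pos: [553.5, -186.4, 151.6]
orientation: [1.896, 2.255, 0.317]
ft_force: [-1.2, -0.1, -3.9]
finger_gap: 14.1
gripper_force: 30.0
```

```bash
python3 -c "
from h import *
go(*pose(-50,115,16))
im=get_image('top');cv2.imwrite('pics/top2.png',im[:,:,::-1])
c=calibration('wrist');iw=get_image('wrist');cv2.imwrite('pics/w3.png',iw[:,:,::-1]);np.save('w3.npy',c)
cr=cv2.resize(im[130:290,360:500],None,fx=2.5,fy=2.5,interpolation=cv2.INTER_CUBIC)
cv2.imwrite('pics/c3.png',np.hstack([cr,iw[:,110:560]])[:,:,::-1])"
```

```text
t 7.2 pos [ 553.5 -186.4  151.6] F [-1.2 -0.1 -3.9] gap 14.1
xyz cm [-0.23 -0.13 -0.02] rot [-0.001 -0.001  0.002]
```

View pics/c3.png

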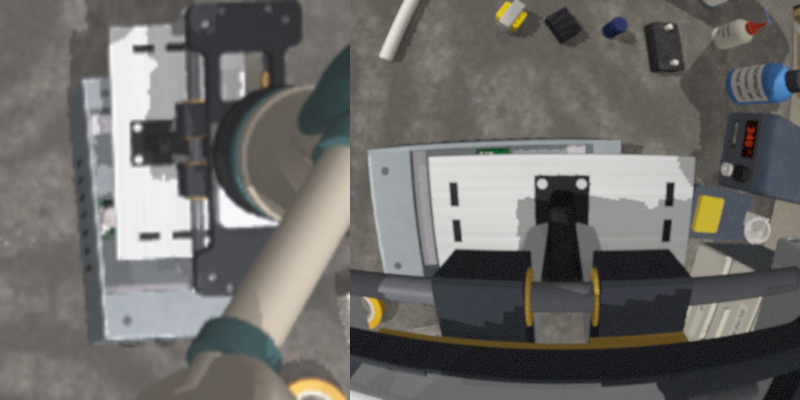

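The plate is tilted above the opening with its low end toward the wide lip. In the wrist picture the case rim's left edge runs from (129,150) to (380,140), which I'll use to check sideways alignment.

Run:
```python
from h import *
c=np.load('w3.npy',allow_pickle=True).item()
a=np.radians(CY);M=np.array([[np.cos(a),np.sin(a)],[-np.sin(a),np.cos(a)]])
for p in [(129,150),(200,146),(300,142),(380,140),(172,150),(181,150)]: print(p,(M@(fplane(c,p,80)-CASE[:2])).round(1))
o=get_obs();r=Ro.from_rotvec(o['orientation'])
# plate +y edge corners: cast on plate top plane
for p in [(188,156),(454,157)]:
    O,d=fray(c,p);q0=r.apply([0,0,9])+o['eef_pos'];n=r.apply([0,0,1])
    q=O+d*((q0-O)@n)/(d@n);print(p,(M@(q[:2]-CASE[:2])).round(1),q[2].round(1),r.inv().apply(q-o['eef_pos']).round(1))
```

```text
(129, 150) [-103.4   58. ]
(200, 146) [-44.5  57. ]
(300, 142) [34.8 57.2]
(380, 140) [105.7  58.8]
(172, 150) [-67.1  55.3]
(181, 150) [-59.8  54.9]
(188, 156) [-48.3  52.7] 119.7 [ 50.9 -85.4   9. ]
(454, 157) [116.7  52.3] 167.0 [50.2 86.3  9. ]
```

```bash
sed -i 's/CASE=np.array(.*);CY/CASE=np.array([523.7,-193.9,0]);CY/; s/h=13)/h=13.6)/' h.py; python3 -c "
from h import *
go(*pose(-50,54,16));go(*pose(-98,53,16))"
```

```text
t 7.3 pos [ 553.6 -186.8  151.9] F [ 0.6  0.4 -3.6] gap 14.0
xyz cm [-0.19 -1.75  5.82] rot [-0.    -0.001  0.002]
t 7.3 pos [ 553.6 -186.8  151.9] F [ 0.6  0.4 -3.6] gap 14.0
xyz cm [-0.18 -6.39  4.6 ] rot [-0.    -0.001  0.002]
```

{"api": "play_rows", "payload": {
  "grip": [0.5, 0.5, 0.5, 0.5, 0.5, 0.5, 0.5, 0.5],
  "xyz": [
    [-0.2, -0.25, 0.8],
    [-0.2, -0.5, 1.6],
    [-0.2, -0.75, 2.5],
    [-0.2, -1.0, 3.4],
    [-0.2, -1.25, 4.3],
    [-0.2, -1.5, 5.1],
    [-0.2, -1.75, 5.7],
    [-0.2, -1.75, 5.8]
  ],
  "delta_rot": [
    [0, 0, 0],
    [0, 0, 0],
    [0, 0, 0],
    [0, 0, 0],
    [0, 0, 0],
    [0, 0, 0],
    [0, 0, 0],
    [0, 0, 0]
  ]
}}

```text
clock: 8.3
eef_pos: [552.6, -189.5, 90.3]
orientation: [1.898, 2.254, 0.316]
ft_force: [0.2, -0.4, -3.1]
finger_gap: 13.9
gripper_force: 30.0
```

```bash
python3 -c "
from h import *
go(*pose(-50,54,16));go(*pose(-75,53,16));go(*pose(-98,53,16))"
```

```text
t 8.3 pos [ 552.6 -189.5   90.3] F [ 0.2 -0.4 -3.1] gap 13.9
xyz cm [ 0.05  0.09 -0.06] rot [-0.002 -0.001  0.001]
t 8.3 pos [ 552.6 -189.5   90.3] F [ 0.2 -0.4 -3.1] gap 13.9
xyz cm [ 0.05 -2.35 -0.65] rot [-0.002 -0.001  0.001]
t 8.3 pos [ 552.6 -189.5   90.3] F [ 0.2 -0.4 -3.1] gap 13.9
xyz cm [ 0.06 -4.56 -1.28] rot [-0.002 -0.001  0.001]
```

{"api": "play_rows", "payload": {
  "grip": [0.5, 0.5, 0.5, 0.5, 0.5, 0.5, 0.5, 0.5],
  "xyz": [
    [0.05, -0.6, -0.2],
    [0.05, -1.2, -0.35],
    [0.05, -1.8, -0.5],
    [0.05, -2.4, -0.67],
    [0.05, -3, -0.83],
    [0.05, -3.6, -1],
    [0.05, -4.2, -1.17],
    [0.05, -4.5, -1.27]
  ],
  "delta_rot": [
    [0, 0, 0],
    [0, 0, 0],
    [0, 0, 0],
    [0, 0, 0],
    [0, 0, 0],
    [0, 0, 0],
    [0, 0, 0],
    [0, 0, 0]
  ]
}}

```text
clock: 9.3
eef_pos: [506.3, -197.2, 90.7]
orientation: [1.898, 2.253, 0.316]
ft_force: [0.5, -0.2, -2.7]
finger_gap: 14.0
gripper_force: 30.0
```

```bash
python3 -c "
from h import *
go(*pose(-98,53,16))
for t in (14,12,10,8,6,4,2,0):print(t);go(*pose(-98,52,t))
c=calibration('wrist');iw=get_image('wrist');cv2.imwrite('pics/w4.png',iw[:,:,::-1]);np.save('w4.npy',c)"
```

```text
t 9.3 pos [ 506.3 -197.2   90.7] F [ 0.5 -0.2 -2.7] gap 14.0
xyz cm [ 0.03 -0.06  0.05] rot [-0.001 -0.001  0.001]
14
t 9.3 pos [ 506.3 -197.2   90.7] F [ 0.5 -0.2 -2.7] gap 14.0
xyz cm [ 0.03 -0.04  0.45] rot [ 0.034 -0.001  0.001]
12
t 9.3 pos [ 506.3 -197.2   90.7] F [ 0.5 -0.2 -2.7] gap 14.0
xyz cm [ 0.03 -0.01  0.76] rot [ 0.069 -0.001  0.001]
10
t 9.3 pos [ 506.3 -197.2   90.7] F [ 0.5 -0.2 -2.7] gap 14.0
xyz cm [0.02 0.01 1.06] rot [ 0.104 -0.001  0.001]
8
t 9.3 pos [ 506.3 -197.2   90.7] F [ 0.5 -0.2 -2.7] gap 14.0
xyz cm [0.02 0.02 1.37] rot [ 0.139 -0.001  0.001]
6
t 9.3 pos [ 506.3 -197.2   90.7] F [ 0.5 -0.2 -2.7] gap 14.0
xyz cm [0.02 0.02 1.68] rot [ 0.174 -0.001  0.001]
4
t 9.3 pos [ 506.3 -197.2   90.7] F [ 0.5 -0.2 -2.7] gap 14.0
xyz cm [0.02 0.01 1.99] rot [ 0.209 -0.001  0.001]
2
t 9.3 pos [ 506.3 -197.2   90.7] F [ 0.5 -0.2 -2.7] gap 14.0
xyz cm [ 0.02 -0.01  2.29] rot [ 0.243 -0.001  0.001]
0
t 9.3 pos [ 506.3 -197.2   90.7] F [ 0.5 -0.2 -2.7] gap 14.0
xyz cm [ 0.02 -0.04  2.6 ] rot [ 0.278 -0.001  0.001]
```

View pics/w4.png

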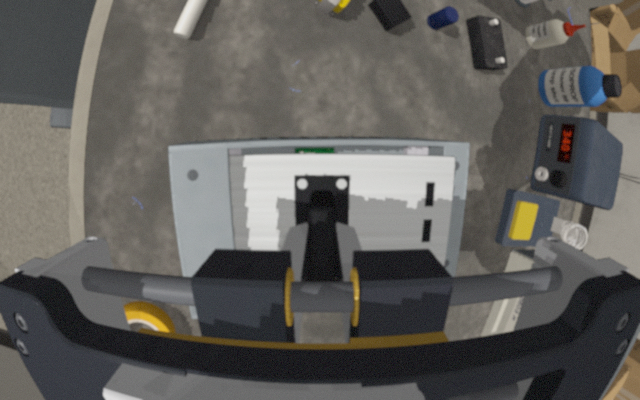

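Left end is under the wide lip: only the right slots show, and the plate emerges at column 243. The right end at column 455 is still above the narrow lip and there is no contact force. Now I tilt it down.

{"api": "play_rows", "payload": {
  "grip": [0.5, 0.5, 0.5, 0.5, 0.5, 0.5, 0.5, 0.5],
  "xyz": [
    [0, 0, 0.3],
    [0, 0, 0.5],
    [0, 0, 0.75],
    [0, 0, 0.9],
    [0, 0, 1.06],
    [0, 0, 1.2],
    [0, 0, 1.37],
    [0, 0, 1.37]
  ],
  "delta_rot": [
    [0.017, 0, 0],
    [0.04, 0, 0],
    [0.069, 0, 0],
    [0.086, 0, 0],
    [0.104, 0, 0],
    [0.121, 0, 0],
    [0.139, 0, 0],
    [0.139, 0, 0]
  ]
}}

```text
clock: 10.35
eef_pos: [510.8, -196.4, 77.5]
orientation: [1.962, 2.332, 0.163]
ft_force: [0.2, 0.3, -3.3]
finger_gap: 13.9
gripper_force: 30.0
```

```bash
python3 -c "
from h import *
for t in (8,4,2,0):print(t);go(*pose(-98,52,t))
c=calibration('wrist');iw=get_image('wrist');np.save('w5.npy',c);cv2.imwrite('pics/w5.png',cv2.resize(iw[120:280,150:490],None,fx=2.2,fy=2.2)[:,:,::-1])"
```

```text
8
t 10.35 pos [ 510.8 -196.4   77.5] F [ 0.2  0.3 -3.3] gap 13.9
xyz cm [ 0.03 -0.06 -0.02] rot [-0.    -0.     0.001]
4
t 10.35 pos [ 510.8 -196.4   77.5] F [ 0.2  0.3 -3.3] gap 13.9
xyz cm [0.03 0.01 0.59] rot [ 0.07  -0.     0.001]
2
t 10.35 pos [ 510.8 -196.4   77.5] F [ 0.2  0.3 -3.3] gap 13.9
xyz cm [0.03 0.03 0.9 ] rot [ 0.104 -0.     0.001]
0
t 10.35 pos [ 510.8 -196.4   77.5] F [ 0.2  0.3 -3.3] gap 13.9
xyz cm [0.03 0.05 1.2 ] rot [ 0.139 -0.     0.001]
```

View pics/w5.png

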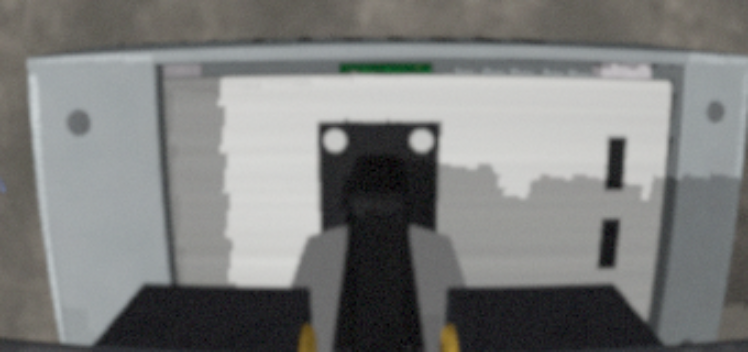

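The plate's right end (crop column 671) clears the narrow lip edge (~683) by a dark gap. I'll turn that gap into mm.

Run:
```python
from h import *
c=np.load('w5.npy',allow_pickle=True).item()
a=np.radians(CY);M=np.array([[np.cos(a),np.sin(a)],[-np.sin(a),np.cos(a)]])
for p,z in [((671,82),80),((683,72),80),((676,110),80),((156,66),80),((28,60),80),((748,58),80)]:
    q=np.array(p)/2.2+[150,120];print(p,(M@(fplane(c,q,z)-CASE[:2])).round(1))
```

```text
(671, 82) [74.9 49.6]
(683, 72) [79.  52.7]
(676, 110) [77.3 41.2]
(156, 66) [-69.7  54.4]
(28, 60) [-105.1   57.9]
(748, 58) [104.3  58. ]
```

{"api": "play_rows", "payload": {
  "grip": [0.5, 0.5, 0.5, 0.5, 0.5, 0.5, 0.5, 0.5],
  "xyz": [
    [0, -0.05, 0.15],
    [0, -0.05, 0.3],
    [0, -0.03, 0.45],
    [0, -0.03, 0.6],
    [0, -0.02, 0.75],
    [0, 0, 0.9],
    [0, 0, 1.05],
    [0, 0, 1.2]
  ],
  "delta_rot": [
    [0.017, 0, 0],
    [0.035, 0, 0],
    [0.052, 0, 0],
    [0.07, 0, 0],
    [0.087, 0, 0],
    [0.104, 0, 0],
    [0.122, 0, 0],
    [0.139, 0, 0]
  ]
}}

```text
clock: 11.4
eef_pos: [512.2, -196.2, 65.6]
orientation: [-2.023, -2.403, 0.0]
ft_force: [-0.3, -0.1, -3.4]
finger_gap: 14.2
gripper_force: 30.0
```

```bash
python3 -c "
from h import *
go(*pose(-98,50,0));print(get_obs()['wrist_torque'])"
```

```text
t 11.4 pos [ 512.2 -196.2   65.6] F [-0.3 -0.1 -3.4] gap 14.2
xyz cm [0.03 0.07 0.2 ] rot [-0.    -0.     0.001]
[-0.06700459 -0.10761938 -0.01570501]
```

{"api": "play_rows", "payload": {
  "grip": [0.5, 0.5, 0.5, 0.5],
  "xyz": [
    [0, 0, 0.05],
    [0, 0, 0.1],
    [0, 0, 0.15],
    [0, 0, 0.15]
  ],
  "delta_rot": [
    [0, 0, 0],
    [0, 0, 0],
    [0, 0, 0],
    [0, 0, 0]
  ]
}}

```text
clock: 11.9
eef_pos: [512.0, -196.2, 64.2]
orientation: [2.024, 2.403, 0.001]
ft_force: [-0.4, 0.6, -3.4]
finger_gap: 13.7
gripper_force: 30.0
```

{"api": "play_rows", "payload": {
  "grip": [0.5, 0.5, 0.5, 0.5],
  "xyz": [
    [0, 0, 0.02],
    [0, 0, 0.04],
    [0, 0, 0.04],
    [0, 0, 0.04]
  ],
  "delta_rot": [
    [0, 0, 0],
    [0, 0, 0],
    [0, 0, 0],
    [0, 0, 0]
  ]
}}

```text
clock: 12.4
eef_pos: [512.2, -196.2, 63.8]
orientation: [2.023, 2.403, 0.001]
ft_force: [-0.2, 0.7, -3.4]
finger_gap: 14.0
gripper_force: 30.0
```

Not yet touching; I'll continue in small steps.

{"api": "play_rows", "payload": {
  "grip": [0.5, 0.5, 0.5],
  "xyz": [
    [0, 0, 0.02],
    [0, 0, 0.04],
    [0, 0, 0.04]
  ],
  "delta_rot": [
    [0, 0, 0],
    [0, 0, 0],
    [0, 0, 0]
  ]
}}

```text
clock: 12.78
eef_pos: [512.2, -196.2, 63.5]
orientation: [2.023, 2.403, 0.001]
ft_force: [0.3, 0.2, -2.3]
finger_gap: 14.1
gripper_force: 30.0
```

{"api": "play_rows", "payload": {
  "grip": [0.5, 0.5, 0.5],
  "xyz": [
    [0, 0, 0.02],
    [0, 0, 0.03],
    [0, 0, 0.03]
  ],
  "delta_rot": [
    [0, 0, 0],
    [0, 0, 0],
    [0, 0, 0]
  ]
}}

```text
clock: 13.15
eef_pos: [512.2, -196.2, 63.5]
orientation: [2.023, 2.403, 0.001]
ft_force: [-0.9, -0.1, 2.8]
finger_gap: 14.0
gripper_force: 30.0
```

Resting on the ledges (z 63.5, so the underside is at 50). I'll unload slightly and slide toward the narrow lip.

{"api": "play_rows", "payload": {
  "grip": [0.5, 0.5, 0.5, 0.5, 0.5, 0.5, 0.5, 0.5],
  "xyz": [
    [0, 0, -0.02],
    [0, 0.15, -0.02],
    [0, 0.3, -0.02],
    [0, 0.45, -0.02],
    [0, 0.6, -0.02],
    [0, 0.75, -0.02],
    [0, 0.9, -0.02],
    [0, 0.9, -0.02]
  ],
  "delta_rot": [
    [0, 0, 0],
    [0, 0, 0],
    [0, 0, 0],
    [0, 0, 0],
    [0, 0, 0],
    [0, 0, 0],
    [0, 0, 0],
    [0, 0, 0]
  ]
}}

```text
clock: 14.15
eef_pos: [520.9, -194.8, 63.5]
orientation: [2.023, 2.403, 0.0]
ft_force: [-4.1, -0.9, 4.7]
finger_gap: 13.8
gripper_force: 30.0
```

{"api": "play_rows", "payload": {
  "grip": [0.5, 0.5, 0.5, 0.5],
  "xyz": [
    [0, 0.06, 0],
    [0, 0.12, 0],
    [0, 0.18, 0],
    [0, 0.2, 0]
  ],
  "delta_rot": [
    [0, 0, 0],
    [0, 0, 0],
    [0, 0, 0],
    [0, 0, 0]
  ]
}}

```text
clock: 14.65
eef_pos: [522.6, -194.5, 63.5]
orientation: [-2.023, -2.403, 0.0]
ft_force: [-3.8, -0.7, 5.7]
finger_gap: 14.0
gripper_force: 30.0
```

{"api": "play_rows", "payload": {
  "grip": [0.5, 0.5, 0.5, 0.5],
  "xyz": [
    [0, 0, -0.03],
    [0, 0.05, -0.03],
    [0, 0.1, -0.03],
    [0, 0.1, -0.03]
  ],
  "delta_rot": [
    [0, 0, 0],
    [0, 0, 0],
    [0, 0, 0],
    [0, 0, 0]
  ]
}}

```text
clock: 15.15
eef_pos: [524.1, -194.2, 63.5]
orientation: [2.023, 2.403, 0.001]
ft_force: [-3.8, 0.7, 2.5]
finger_gap: 13.7
gripper_force: 30.0
```

{"api": "play_rows", "payload": {
  "grip": [0.5, 0.5, 0.5, 0.5],
  "xyz": [
    [0, 0.04, 0],
    [0, 0.08, 0],
    [0, 0.12, 0],
    [0, 0.12, 0]
  ],
  "delta_rot": [
    [0, 0, 0],
    [0, 0, 0],
    [0, 0, 0],
    [0, 0, 0]
  ]
}}

```text
clock: 15.65
eef_pos: [525.3, -193.9, 63.5]
orientation: [2.023, 2.403, 0.001]
ft_force: [-1.0, -0.1, 1.3]
finger_gap: 14.2
gripper_force: 30.0
```

{"api": "play_rows", "payload": {
  "grip": [0.5, 0.5, 0.5, 0.5],
  "xyz": [
    [0, 0.04, 0],
    [0, 0.08, 0],
    [0, 0.12, 0],
    [0, 0.12, 0]
  ],
  "delta_rot": [
    [0, 0, 0],
    [0, 0, 0],
    [0, 0, 0],
    [0, 0, 0]
  ]
}}

```text
clock: 16.15
eef_pos: [526.4, -193.7, 63.5]
orientation: [2.023, 2.403, 0.001]
ft_force: [-1.6, 0.0, 0.2]
finger_gap: 14.0
gripper_force: 30.0
```

{"api": "play_rows", "payload": {
  "grip": [0.5, 0.5, 0.5, 0.5],
  "xyz": [
    [0, 0.03, 0],
    [0, 0.06, 0],
    [0, 0.1, 0],
    [0, 0.1, 0]
  ],
  "delta_rot": [
    [0, 0, 0],
    [0, 0, 0],
    [0, 0, 0],
    [0, 0, 0]
  ]
}}

```text
clock: 16.65
eef_pos: [527.1, -193.5, 63.5]
orientation: [-2.023, -2.403, -0.001]
ft_force: [-2.0, 0.2, -0.5]
finger_gap: 13.4
gripper_force: 30.0
```

{"api": "play_rows", "payload": {
  "grip": [0.5, 0.5, 0.5, 0.5],
  "xyz": [
    [0, 0.03, 0],
    [0, 0.06, 0],
    [0, 0.1, 0],
    [0, 0.1, 0]
  ],
  "delta_rot": [
    [0, 0, 0],
    [0, 0, 0],
    [0, 0, 0],
    [0, 0, 0]
  ]
}}

```text
clock: 17.15
eef_pos: [527.6, -193.4, 63.5]
orientation: [-2.023, -2.403, 0.0]
ft_force: [-5.1, -1.6, 0.1]
finger_gap: 14.1
gripper_force: 30.0
```

{"api": "play_rows", "payload": {
  "grip": [0.5, 0.5, 0.5, 0.5],
  "xyz": [
    [0, 0.03, 0],
    [0, 0.06, 0],
    [0, 0.1, 0],
    [0, 0.1, 0]
  ],
  "delta_rot": [
    [0, 0, 0],
    [0, 0, 0],
    [0, 0, 0],
    [0, 0, 0]
  ]
}}

```text
clock: 17.65
eef_pos: [527.9, -193.4, 63.6]
orientation: [-2.022, -2.402, 0.002]
ft_force: [-6.5, -1.0, 1.8]
finger_gap: 13.6
gripper_force: 30.0
```

{"api": "play_rows", "payload": {
  "grip": [0.5, 0.5, 0.5, 0.5],
  "xyz": [
    [0, 0.04, 0],
    [0, 0.08, 0],
    [0, 0.12, 0],
    [0, 0.12, 0]
  ],
  "delta_rot": [
    [0, 0, 0],
    [0, 0, 0],
    [0, 0, 0],
    [0, 0, 0]
  ]
}}

```text
clock: 18.15
eef_pos: [528.2, -193.3, 63.7]
orientation: [-2.021, -2.402, 0.004]
ft_force: [-9.0, -1.9, 3.2]
finger_gap: 13.5
gripper_force: 30.0
```

{"api": "play_rows", "payload": {
  "grip": [0.5, 0.5, 0.5, 0.5],
  "xyz": [
    [0, 0.04, 0],
    [0, 0.08, 0],
    [0, 0.1, 0],
    [0, 0.1, 0]
  ],
  "delta_rot": [
    [0, 0, 0],
    [0, 0, 0],
    [0, 0, 0],
    [0, 0, 0]
  ]
}}

```text
clock: 18.65
eef_pos: [528.3, -193.3, 63.7]
orientation: [-2.02, -2.401, 0.005]
ft_force: [-10.1, -3.2, 5.1]
finger_gap: 13.4
gripper_force: 30.0
```

{"api": "play_rows", "payload": {
  "grip": [0.5, 0.5, 0.5],
  "xyz": [
    [0, 0, 0],
    [0, 0, 0],
    [0, 0, 0]
  ],
  "delta_rot": [
    [0, 0, 0],
    [0, 0, 0],
    [0, 0, 0]
  ]
}}

```text
clock: 19.02
eef_pos: [528.4, -193.2, 63.8]
orientation: [-2.02, -2.401, 0.005]
ft_force: [-10.3, -3.1, 4.4]
finger_gap: 13.7
gripper_force: 30.0
```

```bash
python3 -c "
from h import *
go(*pose(-98,50,0));print(get_obs()['wrist_torque'])"
```

```text
t 19.025 pos [ 528.4 -193.2   63.8] F [-10.3  -3.1   4.4] gap 13.7
xyz cm [ 0.02 -1.57  0.02] rot [-0.005 -0.001  0.002]
[-0.61187708  1.49667205 -0.13471405]
```

About 10.7 N in total, but some of that is ledge friction from pressing down. I'll unload slightly, push a touch further and hold.

{"api": "play_rows", "payload": {
  "grip": [0.5, 0.5, 0.5, 0.5],
  "xyz": [
    [0, 0.03, -0.02],
    [0, 0.06, -0.04],
    [0, 0.08, -0.04],
    [0, 0.08, -0.04]
  ],
  "delta_rot": [
    [0, 0, 0],
    [0, 0, 0],
    [0, 0, 0],
    [0, 0, 0]
  ]
}}

```text
clock: 19.52
eef_pos: [528.6, -193.1, 63.9]
orientation: [-2.019, -2.4, 0.007]
ft_force: [-11.0, -3.4, 5.1]
finger_gap: 13.9
gripper_force: 30.0
```

{"api": "play_rows", "payload": {
  "grip": [0.5, 0.5, 0.5],
  "xyz": [
    [0, 0, 0],
    [0, 0, 0],
    [0, 0, 0]
  ],
  "delta_rot": [
    [0, 0, 0],
    [0, 0, 0],
    [0, 0, 0]
  ]
}}

```text
clock: 19.9
eef_pos: [528.6, -193.2, 63.9]
orientation: [-2.019, -2.4, 0.007]
ft_force: [-11.3, -3.4, 3.9]
finger_gap: 13.6
gripper_force: 30.0
```

{"api": "play_rows", "payload": {
  "grip": [0.5, 0.5, 0.5, 0.5, 0.5, 0.5, 0.5, 0.5],
  "xyz": [
    [0, 0.03, -0.02],
    [0, 0.06, -0.03],
    [0, 0.06, -0.03],
    [0, 0.06, -0.03],
    [0, 0.06, -0.03],
    [0, 0.06, -0.03],
    [0, 0.06, -0.03],
    [0, 0.06, -0.03]
  ],
  "delta_rot": [
    [0, 0, 0],
    [0, 0, 0],
    [0, 0, 0],
    [0, 0, 0],
    [0, 0, 0],
    [0, 0, 0],
    [0, 0, 0],
    [0, 0, 0]
  ]
}}

```text
clock: 20.9
eef_pos: [528.8, -193.1, 64.0]
orientation: [-2.019, -2.4, 0.008]
ft_force: [-11.8, -3.8, 3.8]
finger_gap: 13.4
gripper_force: 30.0
```

Pushed and held at ~12 N total for over a second. I'll ease the push off gently so the buffer doesn't kick the plate back, then release.

{"api": "play_rows", "payload": {
  "grip": [0.5, 0.5, 0.5, 0.5],
  "xyz": [
    [0, -0.1, 0],
    [0, -0.2, 0],
    [0, -0.3, 0],
    [0, -0.3, 0]
  ],
  "delta_rot": [
    [0, 0, 0],
    [0, 0, 0],
    [0, 0, 0],
    [0, 0, 0]
  ]
}}

```text
clock: 21.4
eef_pos: [528.1, -193.3, 63.7]
orientation: [-2.021, -2.402, 0.002]
ft_force: [-5.9, -2.7, -1.5]
finger_gap: 14.0
gripper_force: 30.0
```

{"api": "play_rows", "payload": {
  "grip": [0.5, 0.5, 0.5, 0.5],
  "xyz": [
    [0, -0.07, 0.02],
    [0, -0.15, 0.04],
    [0, -0.15, 0.06],
    [0, -0.15, 0.06]
  ],
  "delta_rot": [
    [0, 0, 0],
    [0, 0, 0],
    [0, 0, 0],
    [0, 0, 0]
  ]
}}

```text
clock: 21.9
eef_pos: [527.9, -193.4, 63.5]
orientation: [-2.023, -2.403, 0.0]
ft_force: [-4.0, -1.6, -1.6]
finger_gap: 13.7
gripper_force: 30.0
```

{"api": "play_rows", "payload": {
  "grip": [0.5, 0.5, 0.5],
  "xyz": [
    [0, -0.05, 0.02],
    [0, -0.1, 0.03],
    [0, -0.1, 0.04]
  ],
  "delta_rot": [
    [0, 0, 0],
    [0, 0, 0],
    [0, 0, 0]
  ]
}}

```text
clock: 22.28
eef_pos: [527.7, -193.4, 63.5]
orientation: [2.023, 2.403, 0.002]
ft_force: [-2.6, -0.0, 0.7]
finger_gap: 13.9
gripper_force: 30.0
```

{"api": "play_rows", "payload": {
  "grip": [1.5, 1.7, 2, 2.5, 3, 3, 3, 3],
  "xyz": [
    [0, 0, 0],
    [0, 0, 0],
    [0, 0, 0],
    [0, 0, 0],
    [0, 0, 0],
    [0, 0, 0],
    [0, 0, 0],
    [0, 0, 0]
  ],
  "delta_rot": [
    [0, 0, 0],
    [0, 0, 0],
    [0, 0, 0],
    [0, 0, 0],
    [0, 0, 0],
    [0, 0, 0],
    [0, 0, 0],
    [0, 0, 0]
  ]
}}

```text
clock: 23.28
eef_pos: [527.4, -193.5, 63.3]
orientation: [2.023, 2.403, 0.001]
ft_force: [0.5, -0.7, 0.2]
finger_gap: 30.3
gripper_force: 0.0
```

{"api": "play_rows", "payload": {
  "grip": [3, 3, 3, 3, 3, 3, 3, 3],
  "xyz": [
    [0, 0, -0.5],
    [0, 0, -1.5],
    [0, 0, -3],
    [0, 0, -5],
    [0, 0, -8],
    [0, 0, -11],
    [0, 0, -14],
    [0, 0, -15]
  ],
  "delta_rot": [
    [0, 0, 0],
    [0, 0, 0],
    [0, 0, 0],
    [0, 0, 0],
    [0, 0, 0],
    [0, 0, 0],
    [0, 0, 0],
    [0, 0, 0]
  ]
}}

```text
clock: 24.28
eef_pos: [528.4, -194.1, 216.3]
orientation: [2.02, 2.4, 0.003]
ft_force: [0.4, 0.4, -0.6]
finger_gap: 29.8
gripper_force: 0.0
```

```bash
python3 -c "
from h import *
go(*pose(-98,50,0))
c=calibration('wrist');iw=get_image('wrist');np.save('w6.npy',c);cv2.imwrite('pics/w6f.png',iw[:,:,::-1]);cv2.imwrite('pics/w6.png',cv2.resize(iw[110:280,150:490],None,fx=2.2,fy=2.2)[:,:,::-1])"
```

```text
t 24.275 pos [ 528.4 -194.1  216.3] F [ 0.4  0.4 -0.6] gap 29.8
xyz cm [ 0.14 -1.62 15.26] rot [0.004 0.003 0.001]
```

View pics/w6.png

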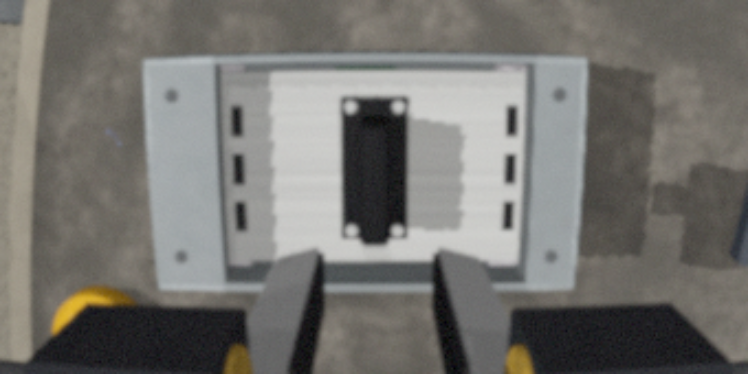

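The plate lies flat with both ends hidden under the lips and the grip upright at crop (375,170). The fingers are clear of it, so I'm handing in.

```bash
python3 -c "
from h import *
c=np.load('w6.npy',allow_pickle=True).item()
a=np.radians(CY);M=np.array([[np.cos(a),np.sin(a)],[-np.sin(a),np.cos(a)]])
for p,z in [((350,106),99),((398,106),99),((350,231),99),((398,231),99),((238,169),54),((510,169),54)]:
    print((M@(fplane(c,np.array(p)/2.2+[150,110],z)-CASE[:2])).round(1))
print(job_done())"
```

```text
[-5.9 36.2]
[15.  36.2]
[ -6.3 -20.3]
[ 15.4 -20.3]
[-65.7  -0.2]
[74.7 -0.2]
the job is handed in; nothing more can be done
None
```

The plate is fitted and the job is handed in: it lies flat on the ledges, grip up, with both ends under the lips and its centre at about case x +4.5 mm. I pushed it to about 12 N total, an estimated 10 N on the buffer after ledge friction, held that for over half a second, eased back to about 3 N and let go.

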